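Slide a board carrier home in its test jig and latch it

ROBOT

A 6-joint arm with a two-finger parallel gripper is mounted at the origin on a cart in front of the work surface, level with it; the furniture and walls round the work are solid. World frame = base frame: x ahead of the robot, y to its left, z up, the work surface at z = 0. Lengths are in m, angles in rad, forces in N, time in s.
With the tool pointing down it reaches from about 0.375 to 0.9 m from the base axis. Payload 3.1 kg.
Tool frame: the origin (TCP) lies midway between the tips of the shut fingers; the grasp point (between the pads) lies 19 mm behind it; z points along the fingers, y is the line along which they close (so a half turn about z gives the same grasp; the last joint's range is limited). The gripper opens to 87 mm and grips with 3 to 60 N. Pads are 19 mm wide; open, the fingers measure 117 mm over their backs; the gripper's body (75 mm by 190 mm) begins 51 mm behind the grasp point.
Start: joints at [-1.351, 0.527, 1.433, -0, 1.181, -0.178], TCP at [0.242, -0.576, 0.223] pointing down, gripper open.
Joint ranges: [-3.08, 3.08], [-0.75, 2.2], [0.22, 2.44], [-1.43, 4.57], [0, 2.65], [-2.85, 2.85]. Speed limits (rad/s): [2.79, 2.79, 3.14, 3.14, 3.14, 3.14].

INTERFACE

Orientations are given as a unit quaternion [x, y, z, w].
In Python, from rig import status, imaging, order gives the robot as it stands.
- The arm moves only by the tool arm_command, never from a script. Its argument "deltas" is one flat list of numbers, 5 for each row, row after row: the opening, from -1 (shut) to 1 (fully open), so that 0 is half open, then the shift along the tool's x, y, z in m, then the turn about the tool's z in rad. In form: [gripper, tx, ty, tz, roll, gripper, tx, ty, tz, roll, ...]. A call has 1 to 12 rows; each row shifts and turns the commanded pose from where the row before left it, along the tool's axes as they then stand; what a row does not reach is not made up. A row lasts 1/8 s, in which the tool goes at most 62.5 mm and 10.7 degrees, less where a joint would pass 70% of its speed; a pose out of reach is approached as far as the arm can. A call with a gripper value outside its range is refused whole. The fingers move at their own pace and stop on an object; "newtons" is the grip in N (left out, the last holds). Time passes only in rows, so rows that do not move let the fingers close. It gives the time, the measured TCP pose, the force, the opening and the grip force at its end, in the units of the state.
- status.get_obs(): the state, without advancing time (a new reading comes with each control period).
- imaging.camera(name): name is "scene" or "top" or "wrist"; returns (picture, depth): 384x512x3 uint8, red, green, blue; 384x512 float32, m along the optical axis (not along the pixel's ray), 0 where there is no reading.
- imaging.camera_params(name): a dict with "intrinsics" (3x3 intrinsics, pixels), "k1" (the pictures are not rectified: a ray, as slopes to the right and down, at radius r is drawn at 1 + k1 r^2 times it, then the intrinsics apply), "camera_from_world" (4x4, takes a point from world to camera coordinates). Camera axes: x right, y up, looking along -z (the intrinsics and any distortion apply to the point x, -y, -z); pixel columns grow to the right and rows downward; lengths in m; the calibration is good to about 2 mm. A picture is of the moment at which its call begins: read the wrist's pose just before it. camera_params takes no time and is no camera call; for the wrist camera it gives the pose at the moment of the call.
- order.hand_in(): hands the job in; it is judged then, once.
The state is a dict: "time": time; "q": joint angles; "joint_velocities": joint speeds; "joint_torque": joint torques, N m; "position": TCP position; "tool_rot": TCP orientation; "ft_force": force on the tool from outside, world axes, zero at the start; "moment": the same for the moment, N m; "grip_width": finger opening in m; "grip_force": force on a finger pad.
Only numpy, scipy, OpenCV 4.12 (cv2) and the standard library are available. Lean on these libraries where they do the work, as an engineer would, in place of code of your own. Each camera call takes 0.05 s, during which the arm holds its last target. There are 200 camera calls.

TASK

The circuit board on its grey carrier has to go onto the test pins: without gripping or lifting anything, push the carrier by its upright end flange along the jig's two rails towards the terminal strip until all four of its feet drop into the notches in the rails. Then turn the jig's swivel latch by its peg with a fingertip, fully in over the edge of the seated carrier, and leave it there with the hand clear. Leave the other things on the bench where they are.

Things in the scene. Friction and masses are not known exactly. Their poses are not given: they have to be found in the camera images.
- jig: Board test jig, fixed on the bench: wooden base 160 x 325 mm (its x, y), two rails along its y. Origin on the bench, midway between the rails; yaw -0.38 to 0.25 rad. The carrier is pushed towards its -y (robot's left to right, to the low black terminal strip). Pins on a black block between the rails, at y -45 mm. Past the notches nothing else stops the carrier.
- seat (a point): Where the carrier's origin lies once seated: jig x 0, y -45, 24 mm above the bench. Rails: y -135 to +155, |x| 24 to 51, tops 30 mm above the bench. Each has two tracks; the outer has a notch at y +10 for the rear feet, the inner one at y -100 for the front feet, 20 mm long, 6 mm deep. Terminal strip: y -142 to -162, 27 mm high.
- carrier: Loose grey board carrier, 110 (x) x 150 (y) mm, 0.45 to 0.75 kg, riding the rails, axes along the jig's. Origin: centre, level with its feet's undersides: 30 mm above the bench riding, 24 seated. Plate 8 to 12 mm above the origin; side skirts straddle the rails, 1.5 mm play. It starts 60 to 115 mm from its seat, on the +y side; sliding takes a few newtons, and the notch walls stop it once seated.
- push_face (a point): Middle of the outer (+y) face of the carrier's upright end flange: push here towards the carrier's -y. This face is 75 mm from the carrier's origin. Flange 110 mm wide, 3 mm thick, reaching 11 mm above and below this point, which is 53 mm above the bench while riding, 47 seated. Behind it the rails are free.
- front_end (a point): Middle of the carrier's front (-y) end, level with the feet's undersides. Feet are 16 mm long; the front pair (carrier y -55 mm) is closer together than the rear pair (y +55), so each fits only its own notches and all four drop at once. Parts on the circuit board reach 47 mm above this level (capacitor, radius 11 mm, at carrier x +1, y +36).
- rear_end (a point): Middle of the carrier's rear (+y) end, under the flange, level with the feet's undersides.
- latch (a joint): Swivel latch on the far side of the rails: a flat arm on an upright pivot, 12 mm wide, 4 thick, reaching 40 mm. 0: along the jig's +y, clear of the carrier; positive: anticlockwise from above, to a stop at 1.57 where it points to the jig's -x over the carrier's edge; negative: away from the rails. Starts at -0.6 to 0.05; stays where left; about 1 N at the peg turns it.
- latch_pivot (a point): Pivot of the latch, on the arm's upper face, 41.5 mm above the bench (jig x +68, y -75 mm). The arm's underside is 1.5 mm above the plate of a seated carrier; an unseated carrier is in its way.
- latch_peg (a point): Middle of the upright black peg on the latch arm, 28 mm from the pivot, 51.5 mm above the bench. The peg is 8 mm thick (10 mm at its cap), from 41.5 to 63.5 mm above the bench. Round the closed peg the carrier carries nothing tall within 25 mm.
- tape_roll: Roll of tape, 54 mm across, 18 mm high, lying loose behind the jig; origin under its centre. Bystander.
- old_pliers: Pliers with brown handles, 125 x 53 x 12 mm, lying loose on the grey mat to the right of the jig; origin under the centre. Bystander.
- bit_case: Small flat case, 107 x 57 x 25 mm, loose, on the grey mat further right; origin under its centre. Bystander.
- solder_reel: Reel of solder on a stand, 59 x 78 x 64 mm, loose, behind the jig; origin under its centre. Bystander.
- flux_brush: Small brush with a wooden handle, 151 mm long, 12 mm thick, lying loose on the robot's side of the jig; origin under its centre. Bystander.

How it is judged:
On the way, in this order (a step that is already met when the one before it is completed fails the run):
1. the carrier has dropped with all four feet into the notches while the latch is still open (z of each of front_end, rear_end in the frame of jig below 0.0262 m and horizontal distance between carrier and seat below 0.005 m and value of joint latch below 0.9 rad), for 0.2 s.
2. the latch is turned in over the edge of the seated carrier (value of joint latch above 1.25 rad), for 0.2 s.
At the end, for the whole second after the job is handed in: The carrier lies at rest with both ends down in the notches (feet under 26.2 mm above the bench, 24 mm being fully down; within 5 mm of its seat) and the latch is turned in past 1.25 rad of its 1.57 (z of each of front_end, rear_end in the frame of jig below 0.0262 m and horizontal distance between carrier and seat below 0.005 m and value of joint latch above 1.25 rad and linear speed of carrier below 0.01 m/s and velocity of joint latch between -0.05 and 0.05 rad/s); the robot touches nothing.
It fails at once if the carrier is lifted or tipped off the rails (an end more than 12 mm above the rail tops, or tilted over 0.15 rad) (z of any of front_end, rear_end in the frame of jig above 0.042 m or angle between carrier's own z axis and vertical above 0.15 rad).
It fails at once if a bystander is moved by more than 20 mm (distance of any of flux_brush, tape_roll, old_pliers, bit_case, solder_reel from where it was at the start of the episode above 0.02 m).
It also fails if it takes over 48 s, if anything falls off the work surface, if the arm or the gripper's body presses on something with over 40 N, if the wrist force passes 120 N, or if a joint passes its speed limit or range.

## Working session

There is one attempt and no reset: what is moved stays moved. The work goes in short steps, Python scripts to look and compute and a tool call to move; the robot and the scene stay as the last step left them, time stands still between calls to the robot, and variables do not carry over. Pictures are saved under pics/ and viewed, at most 10 in all, crops included, and the job is handed in when it is done.

Besides the shell and the picture viewer there is one more tool, called after "Emit:" as a command line: name --argument value ..., lists and objects as JSON in quotes. arm_command: Moves the arm, as the interface text tells. Its arguments: {"type":"object","properties":{"deltas":{"type":"array"},"newtons":{"type":"number"}},"required":["deltas"]}

```bash
mkdir -p pics; cat > h.py <<'E'
import numpy as np, cv2
from rig import status, imaging, order
def snap(n,f):
    p,d=imaging.camera(n); cv2.imwrite(f'pics/{f}.png',p[:,:,::-1]); np.save(f'pics/{f}.npy',d)
    P=imaging.camera_params(n); np.savez(f'pics/{f}_c.npz',K=P['intrinsics'],k=P['k1'],T=P['camera_from_world'])
def ray(f,u,v):
    c=np.load(f'pics/{f}_c.npz'); K=c['K'];T=c['T']
    s=cv2.undistortPoints(np.array([[[u,v]]],float),K,np.array([float(c['k']),0,0,0]))[0,0]
    R=T[:3,:3]; return -R.T@T[:3,3], R.T@np.array([s[0],-s[1],-1])
def onz(f,u,v,z):
    o,d=ray(f,u,v); return o+d*(z-o[2])/d[2]
def dep(f,u,v):
    o,d=ray(f,u,v); return o+d*np.load(f'pics/{f}.npy')[int(round(v)),int(round(u))]
E
python3 - <<'E'
from h import *
snap('top','top0'); snap('scene','sc0')
im=cv2.imread('pics/top0.png'); cv2.imwrite('pics/top0b.png',cv2.resize(im,(800,600)))
print(status.get_obs())
E
```

```text
{'time': 0.1, 'q': array([-1.35150107e+00,  5.28374248e-01,  1.43379312e+00,  3.80819866e-07,
        1.18142141e+00, -1.78504875e-01]), 'joint_velocities': array([ 0.00010674, -0.00039917, -0.00376508, -0.00100536, -0.00028004,
        0.00142285]), 'joint_torque': array([-7.31902164e-04, -4.40985954e+01, -1.77150589e+01,  6.35531824e-02,
        5.34087466e-02, -3.98706118e-05]), 'position': array([ 0.24199443, -0.57551602,  0.22166283]), 'tool_rot': array([ 9.80284034e-01,  1.97591032e-01, -2.01782060e-05, -9.97858067e-04]), 'ft_force': array([-0.44703665,  0.69291622, -0.0476184 ]), 'moment': array([ 0.0131177 , -0.01032112,  0.03221765]), 'grip_force': 0.0, 'grip_width': 0.08684504076959337}
```

View pics/top0b.png

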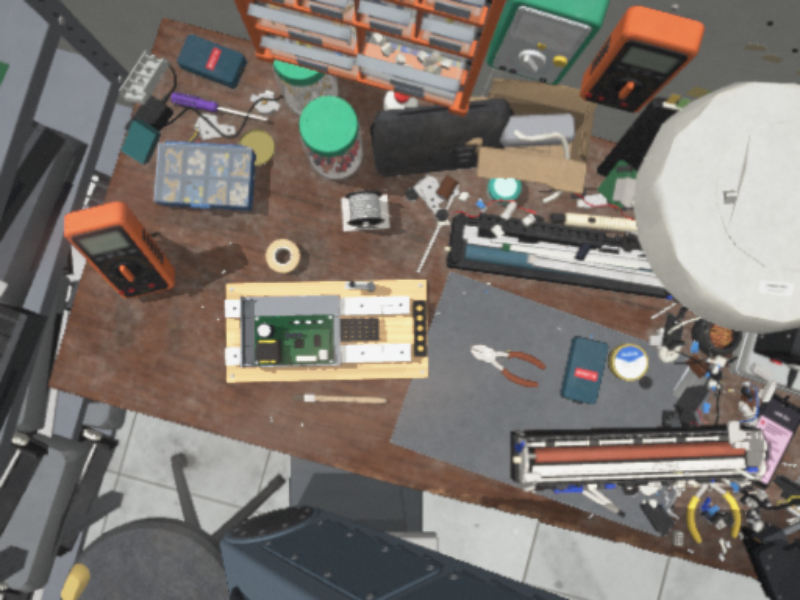

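View pics/sc0.png

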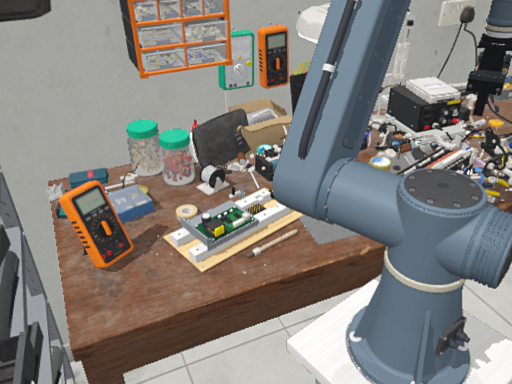

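The top view shows the jig base at about (226–428, 280–382) in the enlarged picture. The carrier is at the left, the terminal strip at the right (420,328) and the latch at the top (360,286). Next I'll take a closer crop.

```bash
python3 - <<'E'
from h import *
im=cv2.imread('pics/top0.png')[172:252,138:282]
cv2.imwrite('pics/crop0.png',cv2.resize(im,None,fx=5.5,fy=5.5,interpolation=cv2.INTER_CUBIC))
for n,u,v in [('TL',226,284),('TR',428,280),('BR',428,377),('BL',227,382)]:
    print(n,onz('top0',u*.64,v*.64,0.015), dep('top0',u*.64+(2 if 'L' in n else -2),v*.64+(2 if n[0]=='T' else -2)))
E
```

```text
TL [0.55365202 0.18219803 0.015     ] [0.54904514 0.17825997 0.01040716]
TR [ 0.56268785 -0.14256313  0.015     ] [ 0.55822177 -0.13802999  0.00816466]
BR [ 0.40664443 -0.14303687  0.015     ] [ 0.41101022 -0.13876476  0.00485361]
BL [0.39708279 0.17745772 0.015     ] [0.40162026 0.17421264 0.00852275]
```

View pics/crop0.png

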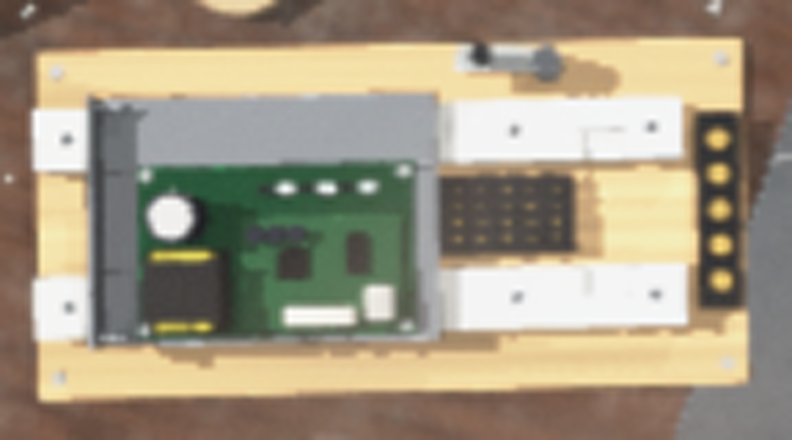

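The crop shows the rail corners at (33,110), (34,340), (683,98) and (688,325). The flange top edge runs from (90,97) to (90,345), the latch pivot is at (547,63) and the peg at (480,50).

```bash
python3 - <<'E'
from h import *
def w(U,V,z): return onz('top0',(U+.5)/5.5-.5+138,(V+.5)/5.5-.5+172,z)
pts=[((33,110),(51,155,30)),((32,170),(24,155,30)),((36,277),(-24,155,30)),((34,340),(-51,155,30)),((683,98),(51,-135,30)),((681,160),(24,-135,30)),((686,265),(-24,-135,30)),((688,325),(-51,-135,30)),
((36,53),(80,162.5,9)),((743,40),(80,-162.5,9)),((747,383),(-80,-162.5,9)),((39,402),(-80,162.5,9))]
W=np.array([w(*p,j[2]/1e3)[:2] for p,j in pts]); J=np.array([j[:2] for p,j in pts])/1e3
a=W-W.mean(0);b=J-J.mean(0); z=(a[:,0]+1j*a[:,1])@np.conj(b[:,0]+1j*b[:,1]); yaw=np.angle(z)
R=np.array([[np.cos(yaw),-np.sin(yaw)],[np.sin(yaw),np.cos(yaw)]]); t=W.mean(0)-R@J.mean(0)
print('yaw',yaw,'t',t,'scale',abs(z)/(b**2).sum()); print(np.round((W-J@R.T-t)@R*1e3,1).tolist())
j=lambda p:np.round((p[:2]-t)@R*1e3,1)
np.savez('jig.npz',R=R,t=t,yaw=yaw)
print('cam',ray('top0',256,192)[0])
for n,U,V,zz in [('piv',547,63,.0415),('peg',480,50,.0635),('fl',90,97,.064),('fl2',90,345,.064),('fr',439,95,.042),('fr2',439,340,.042)]: print(n,j(w(U,V,zz)))
for U,V in [(350,130),(120,140),(95,200),(600,130),(600,60)]:
  p=dep('top0',(U+.5)/5.5-.5+138,(V+.5)/5.5-.5+172); print(U,V,j(p),p[2])
for y in (.25,.2): print('w',R@[0,y]+t)
for n in ((282,256),(365,210),(305,398),(386,401)): print(j(onz('top0',n[0]*.64,n[1]*.64,.02)))
E
```

```text
yaw 0.026527593567025762 t [0.48072862 0.02254436] scale 1.0007342511173702
[[0.4, 1.5], [0.5, 2.1], [0.6, 0.6], [-0.4, 1.7], [0.2, -0.2], [-0.7, 1.3], [0.1, 0.1], [0.2, -0.2], [-0.9, -2.0], [-0.9, -2.1], [1.3, -0.2], [-0.4, -2.4]]
cam [ 0.46811673 -0.06671495  0.96302817]
piv [ 67.2 -74.4]
peg [ 71.4 -45.8]
fl [ 54.1 122.9]
fl2 [-52.7 123.7]
fr [ 53.8 -26.3]
fr2 [-54.6 -24.6]
350 130 [39.  13.3] 0.04183209811847244
120 140 [ 36.7 115.6] 0.03903899091852625
95 200 [  9.8 122.7] 0.05718915716021178
600 130 [ 37.7 -97.6] 0.027088529460279287
600 60 [ 71.1 -98.4] 0.0076950394423470625
w [0.4740975 0.2724564]
w [0.47542372 0.22247399]
[120.   66.6]
[192.4 -67.6]
[-107.    32.7]
[-114.6  -95.5]
```

Jig fit: yaw 0.0265, origin (0.4807, 0.0225). The pivot comes out at (67,−74) against the given (68,−75), so the fit holds. The push face is at jig y ≈ +123 (93 mm of travel) and the latch is at about −0.13 rad. Now I'll swing over and align tool x with jig +y.

Emit:
arm_command --deltas '[0, 0.037, -0.022, 0, 0, 0, 0.037, -0.022, 0, 0, 0, 0.037, -0.022, 0, 0, 0, 0.037, -0.022, 0, 0, 0, 0.037, -0.022, 0, 0, 0, 0.037, -0.022, 0, 0, 0, 0.037, -0.022, 0, 0, 0, 0.037, -0.022, 0, 0, 0, 0, 0, 0, -0.17, 0, 0, 0, 0, -0.17, 0, 0, 0, 0, -0.17, 0, 0, 0, 0, -0.17]'

```text
time: 1.6
position: [0.4466, -0.2989, 0.2221]
tool_rot: [0.857, 0.516, -0.0, -0.001]
ft_force: [0.7, -0.1, -0.0]
grip_width: 0.0435
grip_force: 0.0
```

Emit:
arm_command --deltas '[0, 0, 0, 0, -0.17, 0, 0, 0, 0, -0.17, 0, 0, 0, 0, -0.17, 0, 0.045, 0, 0, 0, 0, 0.045, 0, 0, 0, 0, 0.045, 0, 0, 0, 0, 0.045, 0, 0, 0, 0, 0.045, 0, 0, 0, 0, 0.045, 0, 0, 0, 0, 0.045, 0, 0, 0, 0, 0.045, 0, 0, 0]'

```text
time: 2.98
position: [0.4404, 0.0621, 0.2224]
tool_rot: [0.701, 0.713, -0.0, -0.0]
ft_force: [0.8, -0.0, -0.1]
grip_width: 0.0435
grip_force: 0.0
```

```bash
cat >> h.py <<'E'
def tcp():
    s=status.get_obs(); c=np.load('jig.npz'); x,y,z,w=s['tool_rot']
    j=(s['position'][:2]-c['t'])@c['R']*1e3
    yaw=np.arctan2(2*(x*y+z*w),1-2*(y*y+z*z))
    print('t',round(s['time'],2),'jig',np.round(j,1),'z',round(s['position'][2]*1e3,1),'dyaw',round(yaw-float(c['yaw'])-np.pi/2,4),'F',np.round(s['ft_force'],1),'w',round(s['grip_width'],3),'q6',s['q'][5])
E
python3 -c "
from h import *
tcp()"
```

```text
t 2.98 jig [-39.3  40.6] z 222.4 dyaw -0.0097 F [ 0.8 -0.  -0.1] w 0.043 q6 -0.12893325940342204
```

Emit:
arm_command --deltas '[0, 0.038, 0.013, 0, -0.01, 0, 0.038, 0.013, 0, 0, 0, 0.039, 0.013, 0, 0, 0, 0, 0, 0.035, 0, 0, 0, 0, 0.035, 0, 0, 0, 0, 0.035, 0, 0, 0, 0, 0.035, 0, 0, 0, 0, 0.02, 0, 0, 0, 0, 0.015, 0, 0, 0, 0, 0, 0]'

```text
time: 4.22
position: [0.4764, 0.1765, 0.0467]
tool_rot: [0.698, 0.717, -0.001, -0.001]
ft_force: [-0.2, 0.4, 0.2]
grip_width: 0.0438
grip_force: 0.0
```

```bash
python3 -c "
from h import *
tcp()
snap('wrist','w1');snap('top','t1');tcp()
a=cv2.imread('pics/t1.png')[150:260,130:290]; b=cv2.imread('pics/w1.png')
cv2.imwrite('pics/v1.png',np.hstack([cv2.resize(a,(400,275)),cv2.resize(b,(400,275))]))"
```

```text
t 4.22 jig [ -0.3 154. ] z 46.7 dyaw 0.0004 F [-0.2  0.4  0.2] w 0.044 q6 0.10758198523409916
t 4.33 jig [  0.7 154.2] z 47.9 dyaw 0.0005 F [1.6 0.2 1. ] w 0.044 q6 0.10754776027652213
```

View pics/v1.png

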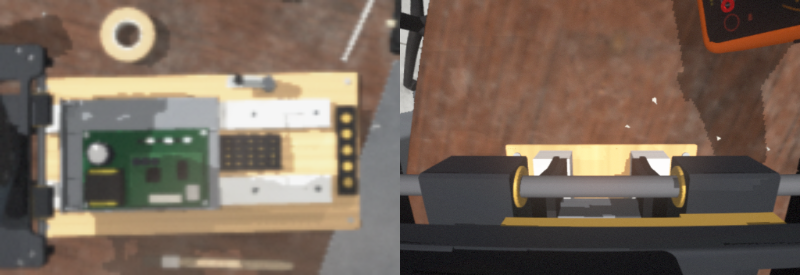

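The top view shows both fingers behind the flange and centred on it, with a gap of about 20 mm. Now pushing.

Emit:
arm_command --deltas '[0, -0.01, 0, 0.003, 0, 0, -0.006, 0, 0, 0, 0, -0.005, 0, 0, 0, 0, -0.005, 0, 0, 0, 0, -0.006, 0, 0, 0, 0, -0.006, 0, 0, 0, 0, -0.006, 0, 0, 0, 0, -0.006, 0, 0, 0]'

```text
time: 5.32
position: [0.4786, 0.127, 0.045]
tool_rot: [0.698, 0.716, 0.001, -0.0]
ft_force: [-0.9, 6.5, 3.0]
grip_width: 0.0435
grip_force: 2.8
```

```bash
python3 -c "
from h import *
tcp()"
```

```text
t 5.33 jig [  0.7 104.5] z 45.0 dyaw -0.0003 F [-0.9  6.5  3. ] w 0.044 q6 0.004792298014406764
```

Emit:
arm_command --deltas '[0, -0.006, 0, 0, 0, 0, -0.006, 0, 0, 0, 0, -0.006, 0, 0, 0, 0, -0.006, 0, 0, 0, 0, -0.006, 0, 0, 0, 0, -0.006, 0, 0, 0, 0, -0.006, 0, 0, 0, 0, -0.005, 0, 0, 0]'

```text
time: 6.32
position: [0.4796, 0.08, 0.045]
tool_rot: [0.698, 0.716, 0.001, -0.0]
ft_force: [0.6, 7.1, 2.3]
grip_width: 0.0436
grip_force: 3.0
```

```bash
python3 - <<'E'
from h import *
tcp()
snap('top','t2')
a=cv2.imread('pics/t2.png')[172:252,138:282]
cv2.imwrite('pics/v2.png',cv2.resize(a,None,fx=5.5,fy=5.5,interpolation=cv2.INTER_CUBIC))
E
```

```text
t 6.33 jig [ 0.4 57.5] z 45.0 dyaw -0.0004 F [0.6 7.1 2.3] w 0.044 q6 -0.09349610576842242
```

View pics/v2.png

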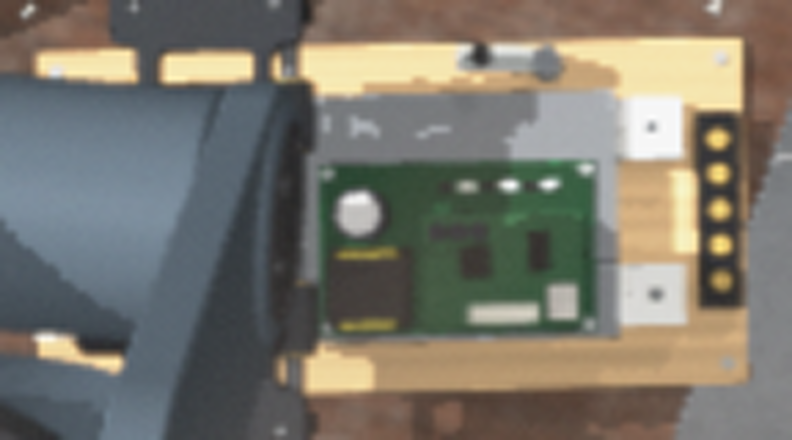

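The front edge is at column 618, so jig y ≈ −103 and about 17 mm remain. I'll go slowly from here.

Emit:
arm_command --deltas '[0, -0.003, 0, 0, 0, 0, -0.003, 0, 0, 0, 0, -0.003, 0, 0, 0, 0, -0.002, 0, 0, 0, 0, -0.002, 0, 0, 0, 0, -0.0015, 0, 0, 0]'

```text
time: 7.12
position: [0.4798, 0.0655, 0.0448]
tool_rot: [0.698, 0.716, 0.0, -0.0]
ft_force: [0.5, 5.8, 2.5]
grip_width: 0.0434
grip_force: 2.8
```

Emit:
arm_command --deltas '[0, -0.0015, 0, 0, 0, 0, -0.001, 0, 0, 0]'

```text
time: 7.38
position: [0.4798, 0.0635, 0.0448]
tool_rot: [0.698, 0.716, 0.0, -0.001]
ft_force: [0.0, 10.7, 3.2]
grip_width: 0.0437
grip_force: 5.4
```

```bash
python3 -c "
from h import *
tcp()"
```

```text
t 7.38 jig [ 0.1 41. ] z 44.8 dyaw -0.0009 F [ 0.  10.7  3.2] w 0.044 q6 -0.12895831712687247
```

The force rose, so the carrier has either dropped or is right at the edge. I'll compare the plate height with the earlier depth image.

```bash
cat > chk.py <<'E'
from h import *
import sys
def go(f):
    c=np.load('jig.npz'); d=np.load(f'pics/{f}.npy'); Z={'bare':[], 'rail':[], 'base':[],'front':[]}
    for v in range(172,252):
        for u in range(190,282):
            if d[v,u]<=0: continue
            p=dep(f,u,v); j=(p[:2]-c['t'])@c['R']*1e3; z=p[2]*1e3
            if 30<j[0]<48 and -60<j[1]<-10 and 25<z: Z['bare'].append(z)   # plate strip, far side
            if 28<abs(j[0])<46 and -131<j[1]<-124: Z['rail'].append(z)
            if 62<abs(j[0])<75 and -140<j[1]<-100: Z['base'].append(z)
            if 10<abs(j[0])<50 and z>34 and j[1]<-90: Z['front'].append(j[1])
    print(f,{k:(round(float(np.median(v)),1),len(v)) for k,v in Z.items() if v}, 'front', np.percentile(Z['front'],5) if Z['front'] else None)
for f in sys.argv[1:]: go(f)
E
python3 - <<'E'
from h import *
snap('top','t3'); tcp()
a=cv2.imread('pics/t3.png')[172:252,138:282]
cv2.imwrite('pics/v3.png',cv2.resize(a,None,fx=5.5,fy=5.5,interpolation=cv2.INTER_CUBIC))
E
python3 chk.py top0 t2 t3
```

```text
t 7.42 jig [ 0.2 41. ] z 44.8 dyaw -0.0007 F [0.6 8.7 3.2] w 0.044 q6 -0.12907874353853496
top0 {'bare': (31.4, 145), 'rail': (30.7, 37), 'base': (8.2, 172), 'front': (-118.8, 1)} front -118.82521764096505
t2 {'bare': (42.2, 147), 'rail': (30.3, 38), 'base': (8.1, 169), 'front': (-97.7, 201)} front -104.22289982432346
t3 {'bare': (36.3, 151), 'rail': (29.8, 38), 'base': (8.2, 169), 'front': (-105.7, 400)} front -119.80928562151162
```

View pics/v3.png

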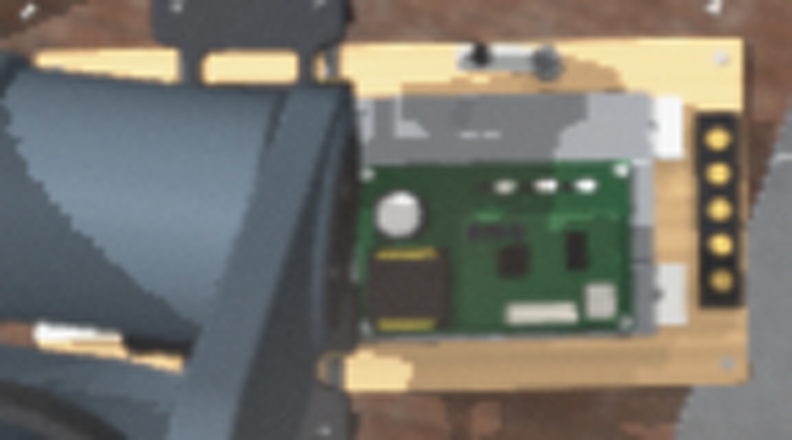

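The plate height fell from 42.2 to 36.3 mm and the front edge is at −120, so the carrier is seated. Next I'll back off, rise, shut the fingers and go to the outer side of the latch peg with the tool turned 45°.

Emit:
arm_command --deltas '[0, 0.01, 0, 0, 0, 0, 0.012, 0, 0, 0, -1, 0, 0, -0.045, 0, -1, 0, 0, -0.045, 0, -1, -0.02, 0.025, 0, 0, -1, -0.02, 0.025, 0, 0, -1, -0.02, 0.025, 0, 0, -1, -0.02, 0.025, 0, 0, -1, 0, 0, 0, -0.157, -1, 0, 0, 0, -0.157, -1, 0, 0, 0, -0.157, -1, 0, 0, 0, -0.157]' --newtons 10

```text
time: 8.93
position: [0.5812, 0.0078, 0.1342]
tool_rot: [0.44, 0.898, -0.0, -0.0]
ft_force: [-0.2, -0.1, 0.0]
grip_width: 0.0003
grip_force: 0.0
```

Emit:
arm_command --deltas '[-1, 0, 0, 0, -0.157, -1, 0, 0, 0, 0]'

```text
time: 9.18
position: [0.5813, 0.0078, 0.1343]
tool_rot: [0.371, 0.929, -0.0, -0.0]
ft_force: [0.2, 0.5, -1.1]
grip_width: 0.0006
grip_force: 0.0
```

```bash
python3 - <<'E'
from h import *
tcp()
snap('top','t4')
a=cv2.imread('pics/t4.png')[150:252,150:294]
cv2.imwrite('pics/v4.png',cv2.resize(a,None,fx=5.5,fy=5.5,interpolation=cv2.INTER_CUBIC))
E
python3 chk.py t4
```

```text
t 9.18 jig [100.2 -17.4] z 134.3 dyaw 0.7842 F [ 0.2  0.5 -1.1] w 0.001 q6 -0.9889625710098616
t4 {'bare': (528.1, 132), 'rail': (30.4, 38), 'base': (8.6, 165), 'front': (-104.3, 426)} front -119.64519862223058
```

View pics/v4.png

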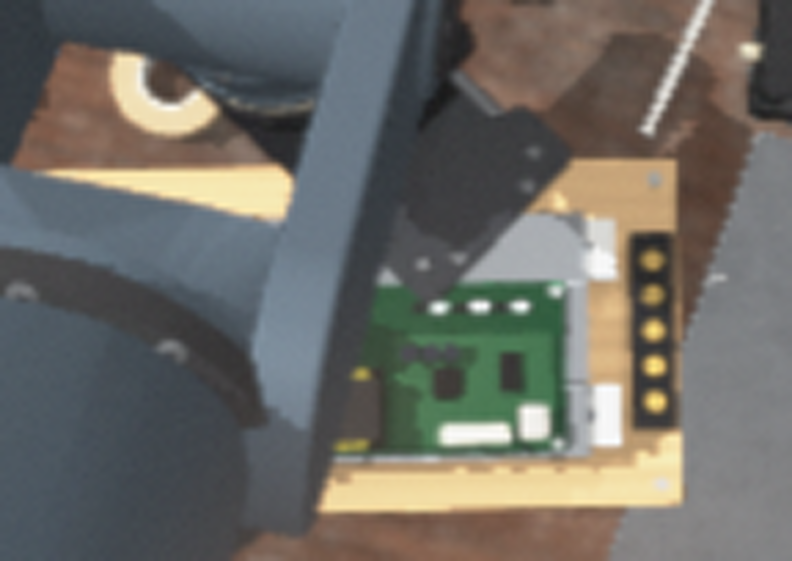

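Emit:
arm_command --deltas '[-1, 0, 0, 0.035, 0, -1, 0, 0, 0.03, 0, -1, 0, 0, 0.02, 0, -1, 0, -0.008, 0, 0, -1, 0, -0.006, 0, 0, -1, 0, -0.004, 0, 0, -1, 0, 0, 0, 0]'

```text
time: 10.1
position: [0.5695, -0.0061, 0.0505]
tool_rot: [0.371, 0.929, 0.0, 0.001]
ft_force: [-0.7, 0.8, -1.0]
grip_width: 0.0005
grip_force: 0.0
```

Emit:
arm_command --deltas '[-1, 0.002, -0.004, 0, 0, -1, 0.003, -0.004, 0, 0, -1, 0.003, -0.004, 0, 0, -1, 0.002, -0.004, 0, 0]'

```text
time: 10.6
position: [0.5502, -0.0093, 0.0496]
tool_rot: [0.371, 0.929, 0.001, -0.001]
ft_force: [0.4, 5.0, 0.8]
grip_width: 0.0005
grip_force: 1.7
```

```bash
python3 - <<'E'
from h import *
tcp()
snap('wrist','w5'); snap('scene','s5'); tcp()
a=cv2.imread('pics/s5.png')[180:280,150:310]; b=cv2.imread('pics/w5.png')
cv2.imwrite('pics/v5.png',np.hstack([cv2.resize(a,(480,300),interpolation=cv2.INTER_CUBIC),cv2.resize(b,(320,300))]))
E
```

```text
t 10.6 jig [ 68.6 -33.7] z 49.6 dyaw 0.7848 F [0.4 5.  0.8] w 0.001 q6 -1.0339648881356978
t 10.7 jig [ 68.2 -34.2] z 49.5 dyaw 0.7856 F [ 0.8  0.9 -0.5] w 0.0 q6 -1.0338811652651176
```

View pics/v5.png

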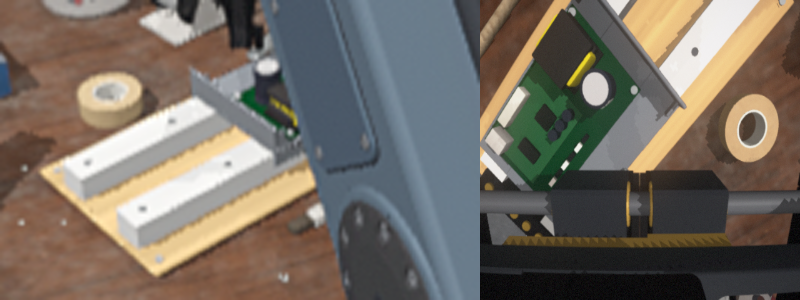

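Emit:
arm_command --deltas '[-1, 0, -0.003, 0, 0, -1, 0, -0.003, 0, 0, -1, 0, -0.003, 0, 0, -1, 0, -0.004, 0, 0]'

```text
time: 11.2
position: [0.5419, -0.0203, 0.0495]
tool_rot: [0.37, 0.929, -0.0, 0.0]
ft_force: [1.1, 1.9, 0.6]
grip_width: 0.0005
grip_force: 0.7
```

Emit:
arm_command --deltas '[-1, -0.001, -0.004, 0, 0, -1, -0.001, -0.003, 0, 0]'

```text
time: 11.45
position: [0.5385, -0.0268, 0.0496]
tool_rot: [0.37, 0.929, -0.0, 0.0]
ft_force: [-0.8, 2.5, -0.4]
grip_width: 0.0002
grip_force: 0.6
```

```bash
python3 - <<'E'
from h import *
tcp()
snap('top','t6')
a=cv2.imread('pics/t6.png')[162:242,178:282]
cv2.imwrite('pics/v6.png',cv2.resize(a,None,fx=7,fy=7,interpolation=cv2.INTER_CUBIC))
E
```

```text
t 11.45 jig [ 56.5 -50.8] z 49.6 dyaw 0.7853 F [-0.8  2.5 -0.4] w 0.0 q6 -1.0685693351007086
```

View pics/v6.png

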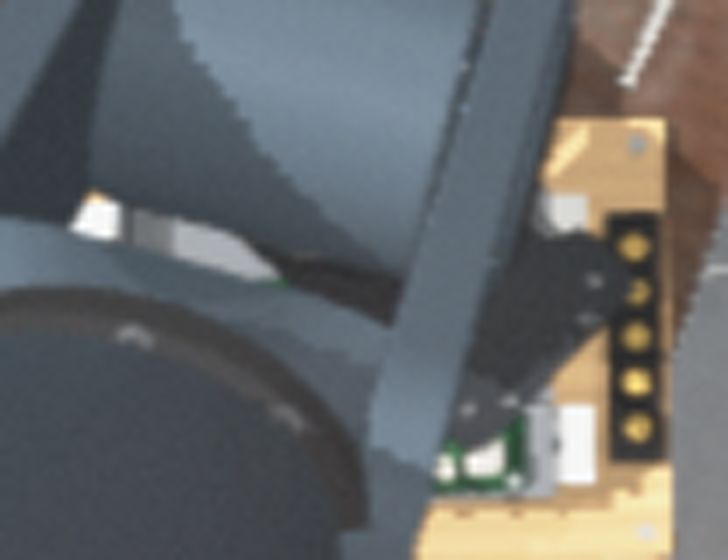

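The arm hides the latch in this view, but a contact force of about 2 N persists. Continuing to the stop.

Emit:
arm_command --deltas '[-1, -0.002, -0.003, 0, 0, -1, -0.002, -0.003, 0, 0, -1, -0.001, -0.002, 0, 0]'

```text
time: 11.88
position: [0.5368, -0.0359, 0.0496]
tool_rot: [0.37, 0.929, -0.0, 0.0]
ft_force: [0.1, 0.8, -0.8]
grip_width: 0.0008
grip_force: 0.5
```

Emit:
arm_command --deltas '[-1, -0.0005, -0.002, 0, 0, -1, 0, 0, 0, 0]'

```text
time: 12.12
position: [0.5361, -0.0378, 0.0496]
tool_rot: [0.37, 0.929, -0.0, 0.001]
ft_force: [0.8, -0.6, -0.0]
grip_width: 0.0005
grip_force: 0.3
```

```bash
python3 -c "
from h import *
tcp()"
```

```text
t 12.12 jig [ 53.8 -61.7] z 49.6 dyaw 0.7854 F [ 0.8 -0.6 -0. ] w 0.001 q6 -1.0898830498942302
```

Emit:
arm_command --deltas '[-1, 0, -0.002, 0, 0, -1, 0, -0.002, 0, 0]'

```text
time: 12.38
position: [0.535, -0.0407, 0.0499]
tool_rot: [0.37, 0.929, 0.0, 0.002]
ft_force: [6.2, 3.8, -2.8]
grip_width: 0.0004
grip_force: 3.3
```

Emit:
arm_command --deltas '[-1, 0, -0.002, 0, 0, -1, 0, 0, 0, 0]'

```text
time: 12.62
position: [0.535, -0.0411, 0.0499]
tool_rot: [0.371, 0.929, 0.002, 0.003]
ft_force: [7.5, 6.6, -3.8]
grip_width: 0.0009
grip_force: 5.0
```

There is now a firm 10 N along the face normal, so the latch is at its stop. I'll retract and look.

Emit:
arm_command --deltas '[-1, 0, 0.006, 0, 0, -1, 0, 0.01, 0, 0, -1, 0, 0, -0.04, 0, -1, 0, 0, -0.05, 0, -1, 0, 0, -0.05, 0, -1, 0.045, 0, 0, 0, -1, 0.045, 0, 0, 0, -1, 0.045, 0, 0, 0, -1, 0.045, 0, 0, 0, -1, 0.045, 0, 0, 0, -1, 0, 0, 0, 0]'

```text
time: 14.0
position: [0.375, 0.1261, 0.1893]
tool_rot: [0.369, 0.93, -0.001, -0.002]
ft_force: [0.2, -0.4, 0.1]
grip_width: 0.0003
grip_force: 0.0
```

```bash
python3 - <<'E'
from h import *
tcp()
snap('top','t7')
a=cv2.imread('pics/t7.png')[162:252,138:282]
cv2.imwrite('pics/v7.png',cv2.resize(a,None,fx=5.5,fy=5.5,interpolation=cv2.INTER_CUBIC))
E
python3 chk.py t7
```

```text
t 14.0 jig [-102.9  106.3] z 189.3 dyaw 0.7894 F [ 0.2 -0.4  0.1] w 0.0 q6 -0.7756833239764912
t7 {'bare': (36.0, 142), 'rail': (30.4, 38), 'base': (8.1, 168), 'front': (-105.5, 393)} front -119.9824971249875
```

View pics/v7.png

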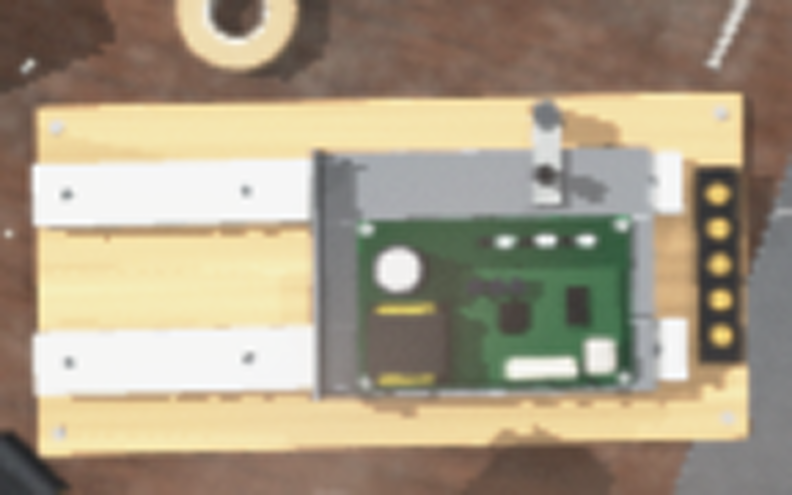

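The latch (pivot 545,112; peg 545,175) points straight in over the carrier's edge. The carrier is seated with its plate at 36 mm, and the hand is clear.

```bash
python3 -c "
from rig import order
print(order.hand_in())"
```

```text
the job is handed in; nothing more can be done
None
```

The carrier is seated in all four notches, the latch is turned fully in over its edge, and the hand is clear; I handed the job in at about 14 s of the 48 s, and no verdict came back.

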